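# Put two filter discs away in their slotted cassette

## Task

Put the page camera's two round filter discs back in the white slotted cassette, each slid in flat from the open front until it is fully home against the back, with its grip lug left sticking out of the front. Put the thick disc in the deep bottom slot first, then the thin disc in the shallow slot above it. Leave the other things on the table where they are.

Things in the scene. Friction and masses are not known exactly. Their poses are not given: they have to be found in the camera images.
- thick_disc: Thick camera-filter disc: aluminium mount 100 mm across, 14 mm thick, dark pane on top, about 110 g. A grip lug runs from its rim along its own -x: a neck 12 mm wide, 5 mm thick, then an upright fin, 12 mm wide (y), 32 mm long (x = -60 to -92 mm), top 30 mm above the disc's underside; grip it across y from above. Origin: centre of underside; z up.
- thin_disc: Thin camera-filter disc: aluminium mount 100 mm across, 5 mm thick, dark pane on top, about 60 g. A grip lug runs from its rim along its own -x: a neck 12 mm wide, 5 mm thick, then an upright fin, 12 mm wide (y), 32 mm long (x = -60 to -92 mm), top 26 mm above the disc's underside; grip it across y from above. Origin: centre of underside; z up.
- cassette: White cassette with grey ledges, fixed to the table: 96 mm deep (x), 118 wide (y), 68 tall, open at the front (own -x side) and in the middle of the top. Origin on the table below the centres of seated discs. Inner side faces at y = +-53 mm; front edge x = -40 mm; inside of back wall x = +50 mm stops the rims. Ledges 14 mm wide on both sides: tops at 12 and 48 mm height; top rail above.
- deep_slot (a point): Where the thick disc's origin is when home in the deep bottom slot: 12 mm above the table, on the bottom ledges; 22 mm free height up to the middle ledges' underside (34 mm). Axes as the cassette's: x points in to the back, y along the width, z up. The seated lug stands 20 to 52 mm ahead of the front edge.
- shallow_slot (a point): Where the thin disc's origin is when home in the shallow upper slot: 48 mm above the table, on the middle ledges; 12 mm free height up to the top rail's underside (60 mm). Axes as the cassette's. Its seated lug is straight above the thick disc's lug and blocks access to that from above.
- press_block_0: Bystander: beech pressing block 40x120x25 mm; origin centre of underside.
- label_block: Bystander: block of blank tags 80x44x9 mm; origin centre of underside.
- packet_0: Bystander: white and blue flat packet 85x135x17 mm; origin centre of underside.
There are look-alikes about, which are no part of the job. Leave any red look-alike of the thin_disc alone.

How it is judged (in metres and radians):
On the way, in this order (a step that is already met when the one before it is completed fails the run):
1. the thick disc is home in the deep bottom slot (x of thick_disc in the frame of deep_slot between -0.007 and 0.004 m and y of thick_disc in the frame of deep_slot between -0.006 and 0.006 m and z of thick_disc in the frame of deep_slot between -0.003 and 0.003 m and angle between the z axis of thick_disc and the z axis of deep_slot, either way round below 0.05 rad and angle between the x axis of thick_disc and the x axis of deep_slot, either way round below 0.7 rad), for 0.2 s.
2. the thin disc is home in the shallow slot above it (all of step 1 and x of thin_disc in the frame of shallow_slot between -0.007 and 0.004 m and y of thin_disc in the frame of shallow_slot between -0.006 and 0.006 m and z of thin_disc in the frame of shallow_slot between -0.003 and 0.003 m and angle between the z axis of thin_disc and the z axis of shallow_slot, either way round below 0.05 rad and angle between the x axis of thin_disc and the x axis of shallow_slot, either way round below 0.7 rad), for 0.2 s.
At the end, for the whole second after the job is handed in: Both discs lie still and released in their slots, the thick one in the bottom slot and the thin one in the slot above: each within 7 mm of the back stop, 6 mm of the middle sideways, 3 mm of its ledge height and 0.05 rad of flat, its lug sticking out of the open front (within 0.7 rad of straight) (all of step 2 and linear speed of each of thick_disc, thin_disc below 0.01 m/s); the robot touches nothing.
It fails at once if press_block_0 is shifted by more than 20 mm (distance of press_block_0 from where it was at the start of the episode above 0.02 m).
It fails at once if label_block is shifted by more than 20 mm (distance of label_block from where it was at the start of the episode above 0.02 m).
It fails at once if packet_0 is shifted by more than 20 mm (distance of packet_0 from where it was at the start of the episode above 0.02 m).
It also fails if it takes over 67 s, if anything falls off the work surface, if the arm or the gripper's body presses on something with over 40 N, if the wrist force passes 120 N, or if a joint passes its speed limit or range.

## Robot

A 7-joint arm with a two-finger parallel gripper is mounted at the origin on a cart in front of the work surface, level with it; the furniture and walls round the work are solid. World frame = base frame: x ahead of the robot, y to its left, z up, the work surface at z = 0. Lengths are in mm, angles in rad, forces in N, time in s.
With the tool pointing down it reaches from about 400 to 875 mm from the base axis. Payload 4.4 kg.
Tool frame: the origin (TCP) lies between the finger pads; the fingertips stand 22 mm ahead of it and the grasp point (between the pads) lies 3 mm ahead of it; z points along the fingers, y is the line along which they close (so a half turn about z gives the same grasp; the last joint's range is limited). The gripper opens to 85 mm and grips with 20 to 120 N. Pads are 22 mm wide; open, the fingers measure 114 mm over their backs; the gripper's body (76 mm by 85 mm) begins 54 mm behind the grasp point. The pads swing forward as they close: fully open they stand 13 mm farther back than shut.
Start: joints at [1.166, 0.628, 0.038, 1.517, -0.027, 0.996, -0.02], TCP at [216.058, -613.055, 253.313] pointing down, gripper open.
Joint ranges: [-3.06, 3.06], [-0.37, 2.12], [-1.25, 1.32], [0.18, 2.47], [-1.1, 4.24], [0.23, 1.98], [-2.94, 2.94]. Speed limits (rad/s): [2.57, 2.57, 3.14, 3.14, 3.14, 3.14, 3.14].

## Interface

Orientations are given as [roll, pitch, yaw] about the fixed x, y, z axes, in that order (R = Rz(yaw) Ry(pitch) Rx(roll)).
In Python, from cell import ctrl gives the robot as it stands.
- The arm moves only by the tool step_arm, never from a script. Its argument "plan" is a list of rows, each an object of numbers: "dx", "dy", "dz": the shift along the tool's x, y, z scaled (see below); "ax", "ay", "az": the turn, a rotation vector about the tool's x, y, z scaled (see below); "gripper": the opening, from 0 (shut) to 1 (fully open). A call has 1 to 20 rows; each row shifts and turns the commanded pose from where the row before left it, along the tool's axes as they then stand; what a row does not reach is not made up. The controller multiplies each number of a shift by 0.3 m and each number of a turn by 90 degrees. A row lasts 1/8 s, in which the tool goes at most 62.5 mm and 10.7 degrees, less where a joint would pass 70% of its speed; a pose out of reach is approached as far as the arm can. A call with a number of a shift or a turn outside -1 to 1 is refused whole. A call with a gripper value outside its range is refused whole. The fingers move at their own pace and stop on an object; the grip force is fixed at half the most. Time passes only in rows, so rows that do not move let the fingers close. It gives the time, the measured TCP pose, the force, the opening and the grip force at its end, in the units of the state.
- ctrl.read_state(): the state, without advancing time (a new reading comes with each control period).
- ctrl.get_image(name): name is "scene" or "top"; returns a dict with "color" (400x640x3 uint8, red, green, blue), "range_z" (400x640 float32, mm along the optical axis (not along the pixel's ray), 0 where there is no reading), "fx", "fy", "cx", "cy" (pixels), "T" (4x4, takes a point from camera to world coordinates). Camera axes: x right, y down, z forward; pixel columns grow to the right and rows downward; lengths in mm; the calibration is good to about 2 mm. A picture is of the moment at which its call begins.
- ctrl.finish_job(): hands the job in; it is judged then, once.
The state is a dict: "clock": time; "qpos": joint angles; "qd": joint speeds; "tau": joint torques, N m; "eef_pos": TCP position; "tool_rot": TCP orientation; "force": force on the tool from outside, world axes, zero at the start; "torque": the same for the moment, N m; "width": finger opening in mm; "gripper_force": force on a finger pad.
Only numpy, scipy, OpenCV 4.12 (cv2) and the standard library are available. Lean on these libraries where they do the work, as an engineer would, in place of code of your own. Each camera call takes 0.05 s, during which the arm holds its last target. There are 200 camera calls.

## Working session

There is one attempt and no reset: what is moved stays moved. The work goes in short steps, Python scripts to look and compute and a tool call to move; the robot and the scene stay as the last step left them, time stands still between calls to the robot, and variables do not carry over. Pictures are saved under pics/ and viewed, at most 10 in all, crops included, and the job is handed in when it is done.

Besides the shell and the picture viewer there is one more tool, called as a command line: name --argument value ..., lists and objects as JSON in quotes. step_arm: Moves the arm, as the interface text tells. Shifts and turns lie within -1 to 1; 1 stands for 0.3 m of shift or 90 degrees of turn. Its arguments: {"type":"object","properties":{"plan":{"type":"array"}},"required":["plan"]}

```bash
ls; mkdir -p pics; python3 - <<'E'
from cell import ctrl
import cv2,numpy as np
s=ctrl.read_state();print({k:np.round(v,3).tolist() for k,v in s.items()})
for n in("top","scene"):
    d=ctrl.get_image(n);np.savez(f"{n}0.npz",**d)
    cv2.imwrite(f"pics/{n}0.png",d["color"][:,:,::-1]);print(n,d["fx"],d["fy"],d["cx"],d["cy"],np.round(d["T"],3).tolist())
E
```

```text
pics
{'clock': 0.0, 'qpos': [1.166, 0.629, 0.038, 1.518, -0.027, 0.996, -0.02], 'qd': [0.001, -0.001, 0.001, -0.001, 0.001, -0.0, -0.0], 'tau': [-0.001, -56.34, 1.226, -19.345, 0.011, 0.011, -0.0], 'eef_pos': [215.87, -612.494, 252.384], 'tool_rot': [-3.14, 0.0, 0.339], 'force': [0.488, -0.421, 0.296], 'torque': [-0.025, -0.022, 0.005], 'gripper_force': 0.0, 'width': 85.482}
top 398.7878727448147 398.7878727448147 321.35436425265743 190.3280443118867 [[-0.004, -0.987, 0.16, 372.595], [-1.0, -0.0, -0.026, 38.016], [0.026, -0.16, -0.987, 1178.321], [0.0, 0.0, 0.0, 1.0]]
scene 479.34387736419427 479.34387736419427 323.8596915398274 208.6436043733669 [[-0.781, -0.475, 0.405, 15.429], [-0.624, 0.603, -0.497, 678.509], [-0.008, -0.641, -0.768, 1089.279], [0.0, 0.0, 0.0, 1.0]]
```

View pics/top0.png

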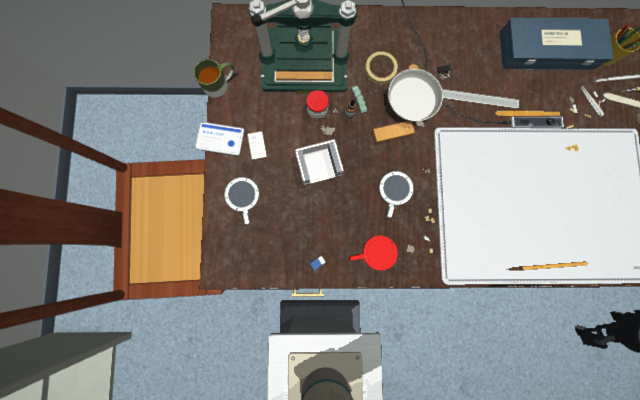

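View pics/scene0.png

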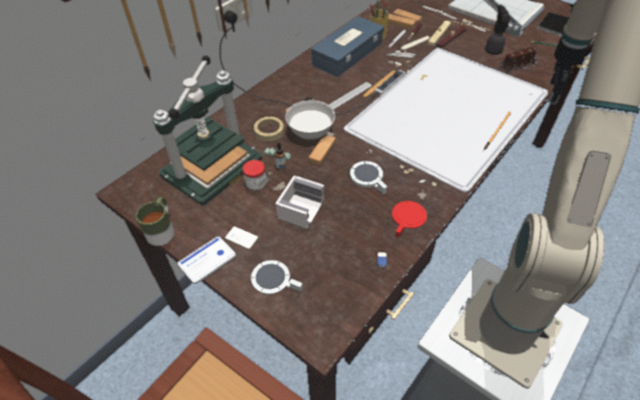

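The top view shows two grey discs with white rims, at (242,194) and (396,188), with their lugs pointing down the image. The cassette is at (319,162) and the red look-alike at (380,253). Next I'll measure these with depth.

```bash
cat > h.py <<'E'
import cv2,numpy as np
def load(n): return dict(np.load(n))
def cloud(d):
    v,u=np.indices(d["range_z"].shape);z=d["range_z"]
    p=np.stack([(u-d["cx"])/d["fx"]*z,(v-d["cy"])/d["fy"]*z,z],-1)
    return p@d["T"][:3,:3].T+d["T"][:3,3]
def ray(d,u,v,h):
    r=d["T"][:3,:3]@np.array([(u-d["cx"])/d["fx"],(v-d["cy"])/d["fy"],1]);o=d["T"][:3,3]
    return o+r*(h-o[2])/r[2]
def proj(d,P):
    q=(np.asarray(P)-d["T"][:3,3])@d["T"][:3,:3];return q[...,:2]/q[...,2:]*d["fx"]+[d["cx"],d["cy"]]
E
python3 - <<'E'
from h import *
d=load("top0.npz");P=cloud(d);c=d["color"]
print("table",[np.round(P[v,u],1).tolist() for u,v in((270,240),(340,215),(300,130))])
for n,(u,v) in dict(L=(242,194),R=(396,188)).items():
    print(n,"pane z",np.median(P[v-6:v+7,u-6:u+7,2]))
    s=P[v-20:v+42,u-24:u+25];m=(c[v-20:v+42,u-24:u+25].min(-1)>150)
    np.set_printoptions(linewidth=220)
    print(np.round(s[::2,::3,2]).astype(int))
t=c[130:190,290:350]
cv2.imwrite("pics/c.png",np.hstack([cv2.resize(c[y:y+56,x:x+56,::-1],(266,400),fx=1,interpolation=2)if 0 else cv2.resize(c[y:y+60,x:x+40,::-1],(266,400),interpolation=2) for x,y in((222,172),(376,165))]+[cv2.resize(c[134:190,292:348,::-1],(266,400)[:1]+(400,),interpolation=2)]))
E
```

```text
table [[416.5, 157.3, 3.5], [489.8, -48.3, -1.2], [750.7, 71.5, 1.6]]
L pane z 5.144196252753318
[[   0   -1   -2    1   -3   -1   -1   -2    1    0   -4   -1   -3    0    0    1    0]
 [   0    0   -1    5    1   -2   -4    0   -3    5    1   -3    6    2   -1    0    3]
 [  -5    0   -2    6   -1    0    0    3    9    5    0   -5    0   -2   -2   -6   -6]
 [   0    0    0   -1   -3    7    6    4    5    6    6    1   -3    3   -1    0   -2]
 [   0   -5    0   -1   -1    4    8    7    0    5   -1    2   -2   -5   -3   -5    0]
 [   0    3    1    1    4    3    4    7    4    3    6    2    4   -2   -1    0    1]
 [  -2    1    0    6    5    7    9    8    3    0    7    5    4   -1   -6    2    0]
 [  -1    0   -1    4    9    2    5    5    5    7    6    4    6    5   -1    1   -2]
 [   1    0   -3    3    8    8    7    3    5    4    3    3    2    5   -3   -2   -2]
 [   1   -5    0    4    4    6    3    3    6    6    6    5    9    3   -1    1   -2]
 [  -1    1    0    8    5    2    6    6    1    6    6    5    4    5   -1    1   -1]
 [   0   -6    2    3    3   10    
[... 3782 characters left out ...]
-2   -4   -2    0    0   14   31    3    1    2   -1    1   -3   -5   -3   -1   -1]
 [  -1   -1    0   -2    0   23   28   -1   -3    1    3    1    0   -5   -1    0    1]
 [   1   -4   -5   -2    2   -5    0    0   -2   -3   -1   -2   -4   -6    0   -3   -2]
 [  -1   -2   -3   -1    3    0   -2   -4   -4   -6    0    1   -2   -1    0    0   -1]
 [   5   -2    0    1    0    1   -2   -2    3    0   -1    0   -2   -3   -4    0    2]
 [  -2   -2   -5   -2    2    3    3    1   -2    0    2   -3    0   -4    1    0    3]
 [   3   -1   -1   -1    1    1   -1    1   -1   -2    0    1    2    2    2   -3    3]
 [  -1    0    4    1    1    0    1   -1   -4   -1   -3   -2   -3    0   -1   -2    2]]
```

View pics/c.png

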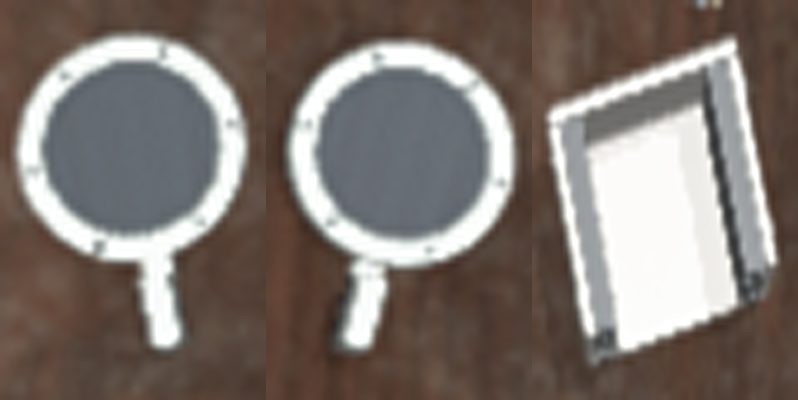

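The left disc is thin (z 5) and the right one thick (z 14). The cassette's open front faces down the image, towards the robot.

```bash
cat > m.py <<'E'
from h import *
def pane(d,g,h):
    # pane contour -> circle on plane h ; g guess xy
    hsv=cv2.cvtColor(d["color"],cv2.COLOR_RGB2HSV);c=d["color"].astype(int)
    u,v=proj(d,[g[0],g[1],h]).round().astype(int)
    gray=cv2.cvtColor(d["color"],cv2.COLOR_RGB2GRAY);m=((gray<150)&(c[...,2]>=c[...,0])).astype(np.uint8)
    m=cv2.morphologyEx(m,cv2.MORPH_OPEN,np.ones((3,3)))
    n,l,st,_=cv2.connectedComponentsWithStats(m,connectivity=4);mm=(l==l[v,u]).astype(np.uint8)
    k=cv2.findContours(mm,0,cv2.CHAIN_APPROX_NONE)[0][0][:,0]
    X=np.array([ray(d,a,b,h)[:2] for a,b in k],np.float32)
    (x,y),r=cv2.minEnclosingCircle(X);A=np.c_[2*X,np.ones(len(X))];s=np.linalg.lstsq(A,(X**2).sum(1),rcond=None)[0]
    return s[:2],np.sqrt(s[2]+s[:2]@s[:2])
def fin(d,ctr,h):
    # bright pixels whose ray at height h lies 60..95 from centre
    v,u=np.indices(d["range_z"].shape);D=np.stack([(u-d["cx"])/d["fx"],(v-d["cy"])/d["fy"],np.ones(u.shape)],-1)@d["T"][:3,:3].T
    o=d["T"][:3,3];Q=o[:2]+D[...,:2]*((h-o[2])/D[...,2:]);R=np.linalg.norm(Q-ctr,axis=-1)
    g=cv2.cvtColor(d["color"],cv2.COLOR_RGB2GRAY)
    P=cloud(d);m=(g>150)&(R>58)&(R<98)&(abs(P[...,2]-h)<12)
    c,_,a=cv2.minAreaRect(Q[m].astype(np.float32)) if m.sum()>3 else (None,None,None)
    mean=Q[m].mean(0);w=ctr-mean
    return mean,m.sum(),np.linalg.norm(w),np.degrees(np.arctan2(w[1],w[0])),c,_
if __name__=="__main__":
    np.set_printoptions(precision=1,suppress=True)
    for n in("top","scene"):
        d=load(n+"0.npz");print(n)
        T=load("top0.npz")
        for nm,(u,v),h,ft in(("thin",(242,194),5,26),("thick",(396,188),14,30)):
            c,r=pane(d,ray(T,u,v,h)[:2],h);print(nm,c,"r",r,"fin",*fin(d,c,ft))
        P=cloud(d);g=ray(T,319,162,60)
        m=(abs(P[...,:2]-g[:2]).max(-1)<95)&(abs(P[...,2]-66)<10);m&=(P[...,2]<80)
        Q=P[m];print("cass",m.sum(),Q[:,2].mean(),cv2.minAreaRect(Q[:,:2].astype(np.float32)))
E
python3 m.py
python3 - <<'E'
from h import *
for n in("top","scene"):
    d=load(f"{n}0.npz");g=ray(load("top0.npz"),319,162,60)[:2]
    W=np.array([[g[0]+80,g[1]+80],[g[0]+80,g[1]-80],[g[0]-80,g[1]-80],[g[0]-80,g[1]+80]])
    M=cv2.getPerspectiveTransform(np.float32([proj(d,[*w,68]) for w in W]),np.float32([[0,0],[400,0],[400,400],[0,400]]))
    cv2.imwrite(f"pics/r{n}.png",cv2.warpPerspective(d["color"][:,:,::-1],M,(400,400),flags=cv2.INTER_CUBIC))
    print(g)
cv2.imwrite("pics/r.png",np.hstack([cv2.imread(f"pics/r{n}.png") for n in("top","scene")]))
E
```

```text
top
thin [553.2 244. ] r 37.312562409271294 fin [478.9 225.7] 46 76.51042295103402 13.80327290190123 (478.6208801269531, 225.8751678466797) (30.863615036010742, 11.765416145324707)
thick [ 570.4 -215.2] r 37.073998617942294 fin [ 497.5 -192.8] 45 76.36005507742149 -17.070156758980968 (497.25018310546875, -192.88414001464844) (11.88724136352539, 30.74173355102539)
cass 551 66.9587599575397 ((641.160400390625, 15.338302612304688), (96.56727600097656, 120.66120910644531), 14.570130348205566)
scene
thin [554.7 245.1] r 36.39788209312265 fin [479.9 229. ] 60 76.52093121081687 12.15100425193189 (479.6573791503906, 228.40261840820312) (33.28211975097656, 16.171768188476562)
thick [ 571.6 -214.7] r 35.13955125157322 fin [ 503.4 -187.5] 47 73.37465348148021 -21.796282519811353 (524.7061767578125, -180.77145385742188) (85.42439270019531, 26.574613571166992)
cass 560 67.28245602738949 ((642.3483276367188, 18.53729248046875), (96.93158721923828, 123.34144592285156), 15.0582857131958)
[636.60388067  14.85711074]
[636.60388067  14.85711074]
```

View pics/r.png

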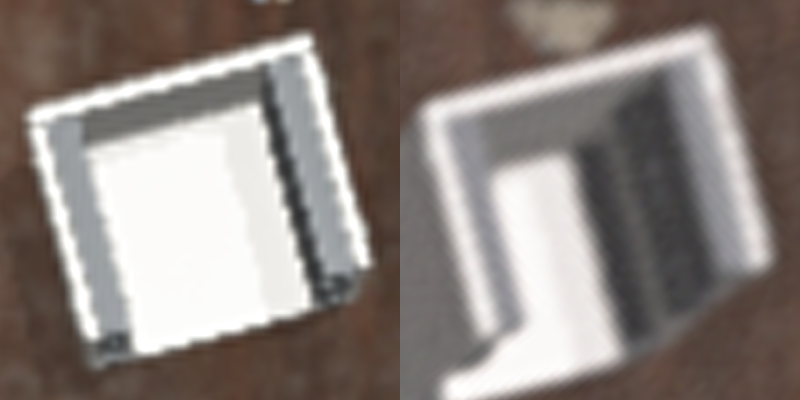

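The rectified cassette corners (back-left 30,110; back-right 310,37; front-right 370,265) give a yaw of about 14.6°. Its origin comes out near (633,13), and the discs' pane and fin sizes match the spec. Moving above the thick disc's fin at (497.7,-192.9), yaw -17.1°.

step_arm --plan '[{"az": 0.1014,"gripper": 1},{"az": 0.1014,"gripper": 1},{"az": 0.1014,"gripper": 1},{"az": 0.1014,"gripper": 1},{"dx": 0.0406,"dy": -0.1344,"gripper": 1},{"dx": 0.0406,"dy": -0.1344,"gripper": 1},{"dx": 0.0406,"dy": -0.1344,"gripper": 1},{"dx": 0.0406,"dy": -0.1344,"gripper": 1},{"dx": 0.0406,"dy": -0.1344,"gripper": 1},{"dx": 0.0406,"dy": -0.1344,"gripper": 1},{"dx": 0.0406,"dy": -0.1344,"gripper": 1},{"dx": 0.0406,"dy": -0.1344,"gripper": 1},{"dx": 0.0406,"dy": -0.1344,"gripper": 1},{"dx": 0.0406,"dy": -0.1344,"gripper": 1},{"dx": 0.0406,"dy": -0.1344,"gripper": 1},{"dx": 0.0406,"dy": -0.1344,"gripper": 1},{"gripper": 1},{"gripper": 1},{"gripper": 1}]'

```text
invalid input
```

```bash
cat > go.py <<'E'
# go.py x y z yawdeg -> remaining move in tool axes and units (shift after the turn)
import sys,numpy as np
from cell import ctrl
from scipy.spatial.transform import Rotation as Ro
def rem(x,y,z,yaw):
    s=ctrl.read_state();p=np.array(s["eef_pos"]);R0=Ro.from_euler("xyz",s["tool_rot"]);R1=Ro.from_euler("xyz",[np.pi,0,np.radians(yaw)])
    print("t",s["clock"],"pos",np.round(p,1),"rot",np.round(np.degrees(s["tool_rot"]),2),"w",round(s["width"],1),"F",np.round(s["force"],1),"grip",round(s["gripper_force"],1))
    print("turn",np.round((R0.inv()*R1).as_rotvec(degrees=True)/90,4),"shift",np.round(R1.inv().apply(np.array([x,y,z])-p)/300,4))
if __name__=="__main__": rem(*map(float,sys.argv[1:]))
E
python3 go.py 497.7 -192.9 26 -17.07
```

```text
t 0.1 pos [ 215.9 -612.6  252.5] rot [-179.91    0.     19.41] w 85.6 F [0.1 0.2 0.3] grip 0.0
turn [-1.000e-03  3.000e-04  4.053e-01] shift [ 0.4874 -1.613   0.755 ]
```

step_arm --plan '[{"dx": 0,"dy": 0,"dz": 0,"ax": 0,"ay": 0,"az": 0.1014,"gripper": 1},{"dx": 0,"dy": 0,"dz": 0,"ax": 0,"ay": 0,"az": 0.1014,"gripper": 1},{"dx": 0,"dy": 0,"dz": 0,"ax": 0,"ay": 0,"az": 0.1014,"gripper": 1},{"dx": 0,"dy": 0,"dz": 0,"ax": 0,"ay": 0,"az": 0.1014,"gripper": 1},{"dx": 0.0406,"dy": -0.1344,"dz": 0,"ax": 0,"ay": 0,"az": 0,"gripper": 1},{"dx": 0.0406,"dy": -0.1344,"dz": 0,"ax": 0,"ay": 0,"az": 0,"gripper": 1},{"dx": 0.0406,"dy": -0.1344,"dz": 0,"ax": 0,"ay": 0,"az": 0,"gripper": 1},{"dx": 0.0406,"dy": -0.1344,"dz": 0,"ax": 0,"ay": 0,"az": 0,"gripper": 1},{"dx": 0.0406,"dy": -0.1344,"dz": 0,"ax": 0,"ay": 0,"az": 0,"gripper": 1},{"dx": 0.0406,"dy": -0.1344,"dz": 0,"ax": 0,"ay": 0,"az": 0,"gripper": 1},{"dx": 0.0406,"dy": -0.1344,"dz": 0,"ax": 0,"ay": 0,"az": 0,"gripper": 1},{"dx": 0.0406,"dy": -0.1344,"dz": 0,"ax": 0,"ay": 0,"az": 0,"gripper": 1},{"dx": 0.0406,"dy": -0.1344,"dz": 0,"ax": 0,"ay": 0,"az": 0,"gripper": 1},{"dx": 0.0406,"dy": -0.1344,"dz": 0,"ax": 0,"ay": 0,"az": 0,"gripper": 1},{"dx": 0.0406,"dy": -0.1344,"dz": 0,"ax": 0,"ay": 0,"az": 0,"gripper": 1},{"dx": 0.0406,"dy": -0.1344,"dz": 0,"ax": 0,"ay": 0,"az": 0,"gripper": 1},{"dx": 0,"dy": 0,"dz": 0,"ax": 0,"ay": 0,"az": 0,"gripper": 1},{"dx": 0,"dy": 0,"dz": 0,"ax": 0,"ay": 0,"az": 0,"gripper": 1}]'

```text
clock: 2.35
eef_pos: [497.4, -193.9, 253.0]
tool_rot: [3.141, 0.001, -0.298]
force: [-0.1, 0.0, 0.2]
width: 85.7
gripper_force: 0.0
```

```bash
python3 go.py 497.7 -192.9 26 -17.07
```

```text
t 2.35 pos [ 497.4 -193.9  253. ] rot [ 1.7996e+02  5.0000e-02 -1.7100e+01] w 85.7 F [-0.1  0.   0.2] grip 0.0
turn [ 0.0004  0.0005 -0.0003] shift [-2.000e-04 -3.600e-03  7.568e-01]
```

step_arm --plan '[{"dx": 0,"dy": -0.002,"dz": 0.12,"ax": 0,"ay": 0,"az": 0,"gripper": 1},{"dx": 0,"dy": 0,"dz": 0.12,"ax": 0,"ay": 0,"az": 0,"gripper": 1},{"dx": 0,"dy": 0,"dz": 0.12,"ax": 0,"ay": 0,"az": 0,"gripper": 1},{"dx": 0,"dy": 0,"dz": 0.12,"ax": 0,"ay": 0,"az": 0,"gripper": 1},{"dx": 0,"dy": 0,"dz": 0.12,"ax": 0,"ay": 0,"az": 0,"gripper": 1},{"dx": 0,"dy": 0,"dz": 0.1,"ax": 0,"ay": 0,"az": 0,"gripper": 1},{"dx": 0,"dy": 0,"dz": 0.055,"ax": 0,"ay": 0,"az": 0,"gripper": 1},{"dx": 0,"dy": 0,"dz": 0,"ax": 0,"ay": 0,"az": 0,"gripper": 1},{"dx": 0,"dy": 0,"dz": 0,"ax": 0,"ay": 0,"az": 0,"gripper": 1}]'

```text
clock: 3.48
eef_pos: [498.6, -193.6, 27.7]
tool_rot: [3.141, -0.002, -0.299]
force: [-0.5, -0.6, 1.1]
width: 85.4
gripper_force: 0.0
```

```bash
python3 go.py 497.7 -192.9 26 -17.07
```

```text
t 3.475 pos [ 498.6 -193.6   27.7] rot [ 1.7998e+02 -9.0000e-02 -1.7130e+01] w 85.4 F [-0.5 -0.6  1.1] grip 0.0
turn [ 0.0002 -0.001  -0.0007] shift [-0.0037 -0.0014  0.0058]
```

Close, then lift 20 mm to check.

step_arm --plan '[{"dx": 0,"dy": 0,"dz": 0.004,"ax": 0,"ay": 0,"az": 0,"gripper": 0},{"dx": 0,"dy": 0,"dz": 0,"ax": 0,"ay": 0,"az": 0,"gripper": 0},{"dx": 0,"dy": 0,"dz": 0,"ax": 0,"ay": 0,"az": 0,"gripper": 0},{"dx": 0,"dy": 0,"dz": 0,"ax": 0,"ay": 0,"az": 0,"gripper": 0},{"dx": 0,"dy": 0,"dz": 0,"ax": 0,"ay": 0,"az": 0,"gripper": 0},{"dx": 0,"dy": 0,"dz": 0,"ax": 0,"ay": 0,"az": 0,"gripper": 0},{"dx": 0,"dy": 0,"dz": 0,"ax": 0,"ay": 0,"az": 0,"gripper": 0},{"dx": 0,"dy": 0,"dz": 0,"ax": 0,"ay": 0,"az": 0,"gripper": 0}]'

```text
clock: 4.47
eef_pos: [498.3, -193.0, 25.9]
tool_rot: [-3.142, -0.0, -0.298]
force: [-0.8, 0.1, 5.9]
width: 10.9
gripper_force: 59.1
```

```bash
python3 go.py 497.7 -192.9 26 -17.07
```

```text
t 4.475 pos [ 498.3 -193.    25.9] rot [-1.80e+02 -2.00e-02 -1.71e+01] w 10.9 F [-0.8  0.1  5.9] grip 59.1
turn [-0.     -0.0003 -0.0003] shift [-0.0021  0.0002 -0.0003]
```

step_arm --plan '[{"dx": 0,"dy": 0,"dz": -0.1,"ax": 0,"ay": 0,"az": 0,"gripper": 0},{"dx": 0,"dy": 0,"dz": -0.1,"ax": 0,"ay": 0,"az": 0,"gripper": 0},{"dx": 0,"dy": 0,"dz": -0.1,"ax": 0,"ay": 0,"az": 0,"gripper": 0},{"dx": 0,"dy": 0,"dz": 0,"ax": 0,"ay": 0,"az": -0.07,"gripper": 0},{"dx": 0,"dy": 0,"dz": 0,"ax": 0,"ay": 0,"az": -0.07,"gripper": 0},{"dx": 0,"dy": 0,"dz": 0,"ax": 0,"ay": 0,"az": -0.07,"gripper": 0},{"dx": 0,"dy": 0,"dz": 0,"ax": 0,"ay": 0,"az": -0.07,"gripper": 0},{"dx": 0,"dy": 0,"dz": 0,"ax": 0,"ay": 0,"az": -0.072,"gripper": 0},{"dx": 0,"dy": 0,"dz": 0,"ax": 0,"ay": 0,"az": 0,"gripper": 0}]'

```text
clock: 5.6
eef_pos: [497.8, -192.9, 115.2]
tool_rot: [-3.141, 0.0, 0.253]
force: [-0.4, 0.5, -0.3]
width: 11.1
gripper_force: 58.5
```

```bash
python3 go.py 453 -33.9 80 14.6
```

```text
t 5.6 pos [ 497.8 -192.9  115.2] rot [-1.7996e+02  3.0000e-02  1.4510e+01] w 11.1 F [-0.4  0.5 -0.3] grip 58.5
turn [-0.0005  0.0003 -0.001 ] shift [-0.0109 -0.5506  0.1175]
```

step_arm --plan '[{"dx": -0.0018,"dy": -0.0918,"dz": 0,"ax": 0,"ay": 0,"az": 0,"gripper": 0},{"dx": -0.0018,"dy": -0.0918,"dz": 0,"ax": 0,"ay": 0,"az": 0,"gripper": 0},{"dx": -0.0018,"dy": -0.0918,"dz": 0,"ax": 0,"ay": 0,"az": 0,"gripper": 0},{"dx": -0.0018,"dy": -0.0918,"dz": 0.04,"ax": 0,"ay": 0,"az": 0,"gripper": 0},{"dx": -0.0018,"dy": -0.0918,"dz": 0.04,"ax": 0,"ay": 0,"az": 0,"gripper": 0},{"dx": -0.0018,"dy": -0.0918,"dz": 0.0375,"ax": 0,"ay": 0,"az": 0,"gripper": 0},{"dx": 0,"dy": 0,"dz": 0,"ax": 0,"ay": 0,"az": 0,"gripper": 0},{"dx": 0,"dy": 0,"dz": 0,"ax": 0,"ay": 0,"az": 0,"gripper": 0},{"dx": 0,"dy": 0,"dz": 0,"ax": 0,"ay": 0,"az": 0,"gripper": 0}]'

```text
clock: 6.72
eef_pos: [454.0, -35.0, 80.7]
tool_rot: [3.141, -0.001, 0.252]
force: [-0.7, -0.5, -1.0]
width: 11.2
gripper_force: 58.7
```

```bash
cat > held.py <<'E'
import sys
from m import *
from cell import ctrl
from go import rem
th=float(sys.argv[1]);up=float(sys.argv[2]);tag=sys.argv[3] # thickness, underside below TCP
s=ctrl.read_state();p=np.array(s["eef_pos"]);y=s["tool_rot"][2]
np.set_printoptions(precision=1,suppress=True)
ex=p[:2]+76*np.array([np.cos(y),np.sin(y)]);h=p[2]-up+th
for n in("top","scene"):
    d=ctrl.get_image(n);np.savez(f"{n}_{tag}.npz",**d);cv2.imwrite(f"pics/{n}_{tag}.png",d["color"][:,:,::-1])
    try: c,r=pane(d,ex,h)
    except Exception as e: print(n,e);continue
    P=cloud(d);Q=P[np.linalg.norm(P[...,:2]-ex,axis=-1)<33];Q=Q[abs(Q[:,2]-h)<15]
    A=np.c_[Q[:,:2]-ex,np.ones(len(Q))];f=np.linalg.lstsq(A,Q[:,2],rcond=None)[0]
    print(n,"pane",c,"r",r,"expected",ex,"h",h,"plane z",f[2],"slope",np.round(f[:2],3),len(Q))
print("TCP",p,np.degrees(y))
E
python3 held.py 14 26 a
```

```text
top pane [  -3.3 -385.9] r 385.9445088136469 expected [527.6 -16. ] h 68.67049459582526 plane z 67.6446197439725 slope [0. 0.] 138
scene pane [524.2 -17.8] r 38.47247663364045 expected [527.6 -16. ] h 68.67049459582526 plane z 70.20227431333335 slope [-0.  0.] 342
TCP [454.  -35.   80.7] 14.453098296001873
```

View pics/top_a.png

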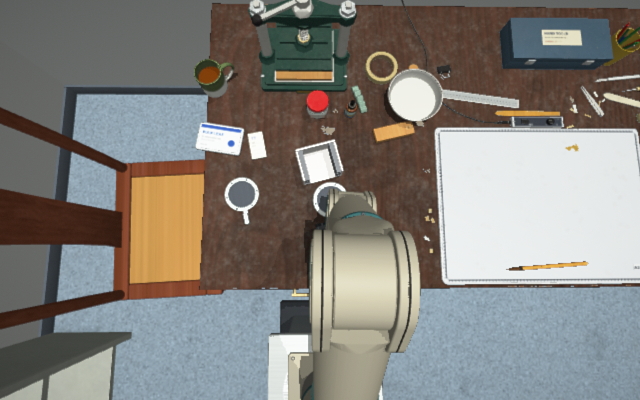

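The top view is mostly blocked by the arm, with only part of the pane visible at (330,198). I'll check the scene view.

```bash
python3 - <<'E'
from m import *
d=load("scene_a.npz");u,v=proj(d,[560,0,60]).astype(int);print(u,v)
a=d["color"][v-75:v+75,u-90:u+110,::-1];cv2.imwrite("pics/sc.png",cv2.resize(a,None,fx=4,fy=4,interpolation=2));print(u-90,v-75)
E
```

```text
325 205
235 130
```

View pics/sc.png

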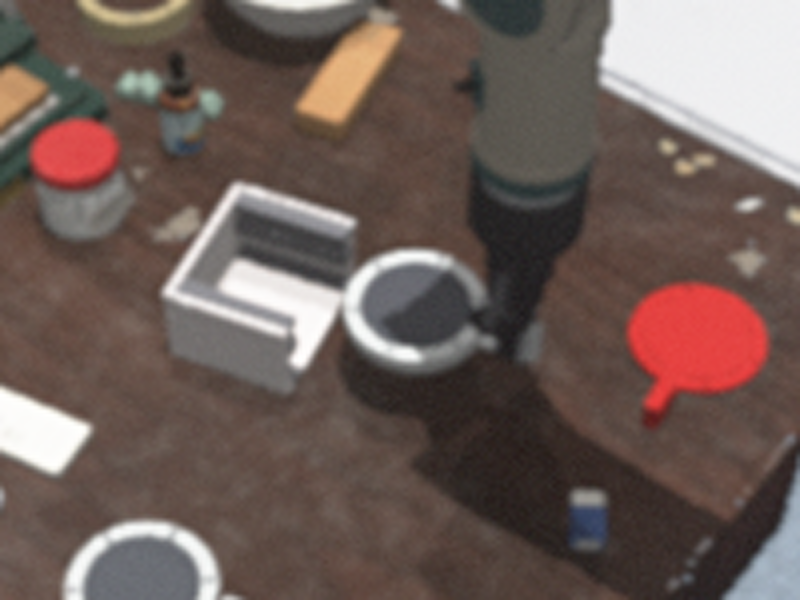

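```bash
python3 - <<'E'
from m import *
d=load("scene_a.npz");c=ray(d,235+416/4,130+306/4,68.7);print("manual",c)
g=cv2.cvtColor(d["color"],cv2.COLOR_RGB2GRAY)
# bright rim ring: radial edge pane->rim from the expected centre, fixed plane
ctr=np.array([527,-16.]);
for it in range(4):
    pts=[]
    for a in np.radians(np.arange(0,360,4)):
        r=np.arange(30,46,.5);q=np.array([proj(d,[ctr[0]+k*np.cos(a),ctr[1]+k*np.sin(a),68.7]) for k in r],np.float32)
        s=cv2.remap(g,q[None,:,0],q[None,:,1],cv2.INTER_LINEAR)[0].astype(float);e=np.gradient(s);i=e.argmax()
        if e[i]>4 and s.max()>130: pts.append(ctr+r[i]*np.array([np.cos(a),np.sin(a)]))
    X=np.array(pts);s=np.linalg.lstsq(np.c_[2*X,np.ones(len(X))],(X**2).sum(1),rcond=None)[0];ctr=s[:2];print(ctr,np.sqrt(s[2]+ctr@ctr),len(X))
# cassette BL,BR,FR corners on z=68 in scene
for u,v in((240,185),(355,222),(165,292),(290,330)): print(ray(d,235+u/4,130+v/4,68)[:2])
E
```

```text
manual [525.23859688 -14.59642201  68.7       ]
[528.19493375 -16.13748265] 38.27068480810847 77
[528.28013354 -16.01726845] 38.219156487205474 77
[528.05369814 -16.17732112] 38.24928880741956 77
[528.45525534 -16.14172041] 38.230973258524884 77
[698.09460064 -27.30596251]
[608.5337371  -50.80714618]
[671.61832318  83.75059903]
[580.62103041  55.8954105 ]
```

The disc is held flat, with its centre where the TCP predicts (scene gives 528.3,-16.1; expected 527.6,-16.0). Lowering to slot height in front of the cassette.

```bash
python3 go.py 453.1 -33.6 40.5 14.6
```

```text
t 6.825 pos [453.8 -34.7  80.6] rot [ 1.7997e+02 -4.0000e-02  1.4480e+01] w 11.0 F [ 0.4 -0.1 -0.2] grip 58.7
turn [ 0.0004 -0.0005 -0.0013] shift [-0.0014 -0.0043  0.1338]
```

step_arm --plan '[{"dx": -0.0014,"dy": -0.0043,"dz": 0.07,"ax": 0,"ay": 0,"az": -0.0013,"gripper": 0},{"dx": 0,"dy": 0,"dz": 0.0638,"ax": 0,"ay": 0,"az": 0,"gripper": 0},{"dx": 0,"dy": 0,"dz": 0,"ax": 0,"ay": 0,"az": 0,"gripper": 0},{"dx": 0,"dy": 0,"dz": 0,"ax": 0,"ay": 0,"az": 0,"gripper": 0}]'

```text
clock: 7.32
eef_pos: [451.5, -32.0, 50.4]
tool_rot: [-3.136, 0.009, 0.256]
force: [-0.3, 0.2, 0.4]
width: 10.8
gripper_force: 58.7
```

```bash
python3 go.py 559.6 -5.9 40.5 14.6
```

```text
t 7.325 pos [451.5 -32.   50.4] rot [-179.65    0.54   14.66] w 10.8 F [-0.3  0.2  0.4] grip 58.7
turn [-0.0038  0.006   0.0007] shift [0.3706 0.0066 0.033 ]
```

step_arm --plan '[{"dx": 0.02,"dy": 0,"dz": 0,"ax": 0,"ay": 0,"az": 0,"gripper": 0},{"dx": 0.02,"dy": 0.006,"dz": 0.016,"ax": -0.0038,"ay": 0.006,"az": 0,"gripper": 0},{"dx": 0,"dy": 0,"dz": 0.016,"ax": 0,"ay": 0,"az": 0,"gripper": 0},{"dx": 0,"dy": 0,"dz": 0,"ax": 0,"ay": 0,"az": 0,"gripper": 0}]'

```text
clock: 7.82
eef_pos: [463.6, -30.3, 40.4]
tool_rot: [-3.141, 0.0, 0.256]
force: [-0.6, -0.8, -0.8]
width: 10.8
gripper_force: 58.7
```

```bash
python3 go.py 559.6 -5.9 40.5 14.6; python3 -c "
from cell import ctrl;print([round(float(x),2) for x in ctrl.read_state()['qpos']])"
```

```text
t 7.825 pos [463.6 -30.3  40.4] rot [-1.7998e+02  1.0000e-02  1.4650e+01] w 10.8 F [-0.6 -0.8 -0.8] grip 58.7
turn [-0.0003  0.0001  0.0006] shift [ 0.3301  0.0019 -0.0004]
[-0.11, 0.77, 0.17, 2.18, -0.54, 0.24, -0.77]
```

step_arm --plan '[{"dx": 0.04,"dy": 0.0019,"dz": 0,"ax": 0,"ay": 0,"az": 0,"gripper": 0},{"dx": 0.04,"dy": 0,"dz": 0,"ax": 0,"ay": 0,"az": 0,"gripper": 0},{"dx": 0.04,"dy": 0,"dz": 0,"ax": 0,"ay": 0,"az": 0,"gripper": 0},{"dx": 0.04,"dy": 0,"dz": 0,"ax": 0,"ay": 0,"az": 0,"gripper": 0},{"dx": 0.04,"dy": 0,"dz": 0,"ax": 0,"ay": 0,"az": 0,"gripper": 0},{"dx": 0,"dy": 0,"dz": 0,"ax": 0,"ay": 0,"az": 0,"gripper": 0},{"dx": 0,"dy": 0,"dz": 0,"ax": 0,"ay": 0,"az": 0,"gripper": 0}]'

```text
clock: 8.7
eef_pos: [520.8, -15.8, 40.1]
tool_rot: [-3.141, 0.002, 0.256]
force: [-0.5, 0.9, -0.8]
width: 10.8
gripper_force: 58.8
```

```bash
python3 go.py 559.6 -5.9 40.5 14.6
```

```text
t 8.7 pos [520.8 -15.8  40.1] rot [-1.7995e+02  9.0000e-02  1.4660e+01] w 10.8 F [-0.5  0.9 -0.8] grip 58.8
turn [-0.0006  0.001   0.0006] shift [ 0.1335  0.0006 -0.0012]
```

No contact. Sliding on to just short of home.

step_arm --plan '[{"dx": 0.03,"dy": 0,"dz": 0,"ax": 0,"ay": 0,"az": 0,"gripper": 0},{"dx": 0.03,"dy": 0,"dz": 0,"ax": 0,"ay": 0,"az": 0,"gripper": 0},{"dx": 0.03,"dy": 0,"dz": 0,"ax": 0,"ay": 0,"az": 0,"gripper": 0},{"dx": 0.03,"dy": 0,"dz": 0,"ax": 0,"ay": 0,"az": 0,"gripper": 0},{"dx": 0,"dy": 0,"dz": 0,"ax": 0,"ay": 0,"az": 0,"gripper": 0},{"dx": 0,"dy": 0,"dz": 0,"ax": 0,"ay": 0,"az": 0,"gripper": 0}]'

```text
clock: 9.45
eef_pos: [555.8, -6.7, 40.1]
tool_rot: [-3.141, 0.001, 0.256]
force: [-0.4, -0.5, -1.1]
width: 11.0
gripper_force: 58.8
```

```bash
python3 go.py 559.6 -5.9 38 14.6
```

```text
t 9.45 pos [555.8  -6.7  40.1] rot [-1.7995e+02  7.0000e-02  1.4650e+01] w 11.0 F [-0.4 -0.5 -1.1] grip 58.8
turn [-0.0005  0.0008  0.0006] shift [0.0129 0.0005 0.0072]
```

step_arm --plan '[{"dx": 0.006,"dy": 0,"dz": 0.005,"ax": 0,"ay": 0,"az": 0,"gripper": 0},{"dx": 0.006,"dy": 0,"dz": 0,"ax": 0,"ay": 0,"az": 0,"gripper": 0},{"dx": 0.004,"dy": 0,"dz": 0,"ax": 0,"ay": 0,"az": 0,"gripper": 0},{"dx": 0,"dy": 0,"dz": 0,"ax": 0,"ay": 0,"az": 0,"gripper": 0},{"dx": 0,"dy": 0,"dz": 0,"ax": 0,"ay": 0,"az": 0,"gripper": 0}]'

```text
clock: 10.07
eef_pos: [560.8, -5.4, 38.8]
tool_rot: [-3.141, 0.001, 0.256]
force: [-0.6, 0.8, -0.8]
width: 11.3
gripper_force: 58.8
```

```bash
python3 go.py 559.6 -5.9 38 14.6
```

```text
t 10.075 pos [560.8  -5.4  38.8] rot [-1.7996e+02  3.0000e-02  1.4660e+01] w 11.3 F [-0.6  0.8 -0.8] grip 58.8
turn [-0.0004  0.0003  0.0007] shift [-0.0044  0.0004  0.0026]
```

step_arm --plan '[{"dx": 0.004,"dy": 0,"dz": 0,"ax": 0,"ay": 0,"az": 0,"gripper": 0},{"dx": 0,"dy": 0,"dz": 0,"ax": 0,"ay": 0,"az": 0,"gripper": 0},{"dx": 0,"dy": 0,"dz": 0,"ax": 0,"ay": 0,"az": 0,"gripper": 0}]'

```text
clock: 10.45
eef_pos: [561.5, -5.2, 38.7]
tool_rot: [-3.141, 0.002, 0.256]
force: [-3.0, -1.3, -0.4]
width: 10.8
gripper_force: 58.8
```

step_arm --plan '[{"dx": 0.004,"dy": 0,"dz": 0,"ax": 0,"ay": 0,"az": 0,"gripper": 0},{"dx": 0,"dy": 0,"dz": 0,"ax": 0,"ay": 0,"az": 0,"gripper": 0},{"dx": 0,"dy": 0,"dz": 0,"ax": 0,"ay": 0,"az": 0,"gripper": 0}]'

```text
clock: 10.82
eef_pos: [561.5, -5.2, 38.5]
tool_rot: [-3.14, 0.004, 0.255]
force: [-5.5, -1.4, 1.5]
width: 11.0
gripper_force: 59.1
```

Contact with the back at (561.5,-5.2). Easing off, then lowering onto the ledges.

step_arm --plan '[{"dx": -0.005,"dy": 0,"dz": 0.003,"ax": 0,"ay": 0,"az": 0,"gripper": 0},{"dx": 0,"dy": 0,"dz": 0.002,"ax": 0,"ay": 0,"az": 0,"gripper": 0},{"dx": 0,"dy": 0,"dz": 0,"ax": 0,"ay": 0,"az": 0,"gripper": 0},{"dx": 0,"dy": 0,"dz": 0,"ax": 0,"ay": 0,"az": 0,"gripper": 0}]'

```text
clock: 11.32
eef_pos: [561.4, -5.3, 37.8]
tool_rot: [-3.141, 0.001, 0.256]
force: [-4.5, -0.7, 6.2]
width: 11.0
gripper_force: 60.0
```

```bash
python3 go.py 561 -5.4 38 14.6
```

```text
t 11.325 pos [561.4  -5.3  37.8] rot [-1.7994e+02  4.0000e-02  1.4660e+01] w 11.0 F [-4.5 -0.7  6.2] grip 60.0
turn [-0.0006  0.0005  0.0006] shift [-0.0015 -0.     -0.0008]
```

step_arm --plan '[{"dx": 0,"dy": 0,"dz": 0,"ax": 0,"ay": 0,"az": 0,"gripper": 0.5},{"dx": 0,"dy": 0,"dz": 0,"ax": 0,"ay": 0,"az": 0,"gripper": 0.5},{"dx": 0,"dy": 0,"dz": 0,"ax": 0,"ay": 0,"az": 0,"gripper": 0.5},{"dx": 0,"dy": 0,"dz": 0,"ax": 0,"ay": 0,"az": 0,"gripper": 0.7},{"dx": 0,"dy": 0,"dz": -0.05,"ax": 0,"ay": 0,"az": 0,"gripper": 0.7},{"dx": 0,"dy": 0,"dz": -0.1,"ax": 0,"ay": 0,"az": 0,"gripper": 1},{"dx": 0,"dy": 0,"dz": -0.1,"ax": 0,"ay": 0,"az": 0,"gripper": 1},{"dx": 0,"dy": 0,"dz": -0.1,"ax": 0,"ay": 0,"az": 0,"gripper": 1},{"dx": 0,"dy": -0.1,"dz": -0.05,"ax": 0,"ay": 0,"az": 0,"gripper": 1},{"dx": 0,"dy": -0.15,"dz": 0,"ax": 0,"ay": 0,"az": 0,"gripper": 1},{"dx": 0,"dy": -0.15,"dz": 0,"ax": 0,"ay": 0,"az": 0,"gripper": 1},{"dx": 0,"dy": -0.15,"dz": 0,"ax": 0,"ay": 0,"az": 0,"gripper": 1},{"dx": 0,"dy": 0,"dz": 0,"ax": 0,"ay": 0,"az": 0,"gripper": 1}]'

```text
clock: 12.95
eef_pos: [518.7, 159.3, 158.0]
tool_rot: [-3.138, 0.0, 0.263]
force: [-0.1, -1.0, 0.9]
width: 85.2
gripper_force: 0.0
```

```bash
python3 go.py 479.4 225.9 25.5 13.8; python3 - <<'E'
from cell import ctrl
from m import *
d=ctrl.get_image("scene");np.savez("scene_b.npz",**d);e=ctrl.get_image("top");np.savez("top_b.npz",**e)
a=d["color"][130:280,235:400,::-1];b=e["color"][125:225,270:350,::-1]
cv2.imwrite("pics/b.png",np.hstack([cv2.resize(a,(440,400),interpolation=2),cv2.resize(b,(320,400),interpolation=2)]))
E
```

```text
t 12.95 pos [518.7 159.3 158. ] rot [-1.7979e+02  2.0000e-02  1.5080e+01] w 85.2 F [-0.1 -1.   0.9] grip 0.0
turn [-0.0023  0.0002  0.0142] shift [-0.0743 -0.2469  0.4416]
```

View pics/b.png

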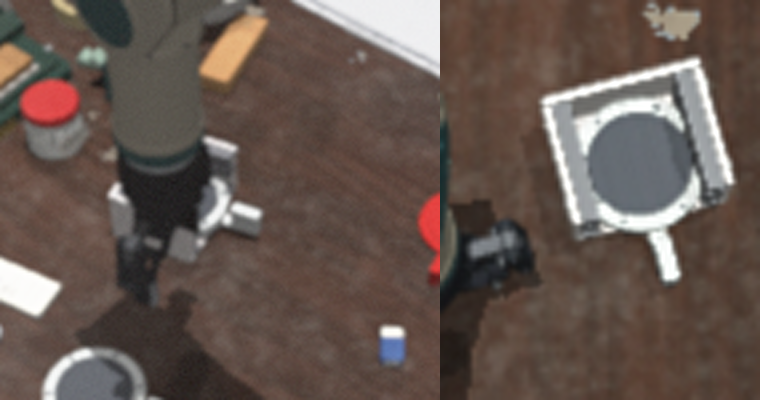

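The thick disc is seated with its lug straight out of the front (top crop at 665,250). On to the thin disc.

step_arm --plan '[{"dx": 0,"dy": 0,"dz": 0,"ax": -0.0023,"ay": 0,"az": 0.0142,"gripper": 1},{"dx": -0.0181,"dy": -0.0622,"dz": 0,"ax": 0,"ay": 0,"az": 0,"gripper": 1},{"dx": -0.0181,"dy": -0.0622,"dz": 0,"ax": 0,"ay": 0,"az": 0,"gripper": 1},{"dx": -0.0181,"dy": -0.0622,"dz": 0,"ax": 0,"ay": 0,"az": 0,"gripper": 1},{"dx": -0.0181,"dy": -0.0622,"dz": 0,"ax": 0,"ay": 0,"az": 0,"gripper": 1},{"dx": 0,"dy": 0,"dz": 0.1,"ax": 0,"ay": 0,"az": 0,"gripper": 1},{"dx": 0,"dy": 0,"dz": 0.1,"ax": 0,"ay": 0,"az": 0,"gripper": 1},{"dx": 0,"dy": 0,"dz": 0,"ax": 0,"ay": 0,"az": 0,"gripper": 1},{"dx": 0,"dy": 0,"dz": 0,"ax": 0,"ay": 0,"az": 0,"gripper": 1}]'

```text
clock: 14.18
eef_pos: [482.6, 220.9, 98.0]
tool_rot: [3.138, -0.001, 0.232]
force: [0.3, 0.7, -0.1]
width: 85.2
gripper_force: 0.0
```

```bash
python3 go.py 479.8 226.5 25.5 13.8
```

```text
t 14.175 pos [482.6 220.9  98. ] rot [ 1.7981e+02 -4.0000e-02  1.3260e+01] w 85.2 F [ 0.3  0.7 -0.1] grip 0.0
turn [ 0.0021 -0.0004 -0.0059] shift [-0.0048 -0.0204  0.2417]
```

step_arm --plan '[{"dx": -0.0048,"dy": -0.0204,"dz": 0.08,"ax": 0.0021,"ay": 0,"az": -0.0059,"gripper": 1},{"dx": 0,"dy": 0,"dz": 0.1,"ax": 0,"ay": 0,"az": 0,"gripper": 1},{"dx": 0,"dy": 0,"dz": 0.03,"ax": 0,"ay": 0,"az": 0,"gripper": 1},{"dx": 0,"dy": 0,"dz": 0.025,"ax": 0,"ay": 0,"az": 0,"gripper": 1},{"dx": 0,"dy": 0,"dz": 0,"ax": 0,"ay": 0,"az": 0,"gripper": 1},{"dx": 0,"dy": 0,"dz": 0,"ax": 0,"ay": 0,"az": 0,"gripper": 1}]'

```text
clock: 14.92
eef_pos: [479.4, 227.5, 27.4]
tool_rot: [-3.141, -0.001, 0.243]
force: [0.4, -0.0, 0.3]
width: 85.4
gripper_force: 0.0
```

```bash
python3 go.py 479.8 226.5 25 13.8
```

```text
t 14.925 pos [479.4 227.5  27.4] rot [-1.7997e+02 -5.0000e-02  1.3910e+01] w 85.4 F [ 0.4 -0.   0.3] grip 0.0
turn [-0.0004 -0.0006  0.0012] shift [0.0004 0.0035 0.0081]
```

step_arm --plan '[{"dx": 0,"dy": 0.0025,"dz": 0.007,"ax": 0,"ay": 0,"az": 0,"gripper": 0},{"dx": 0,"dy": 0,"dz": 0,"ax": 0,"ay": 0,"az": 0,"gripper": 0},{"dx": 0,"dy": 0,"dz": 0,"ax": 0,"ay": 0,"az": 0,"gripper": 0},{"dx": 0,"dy": 0,"dz": 0,"ax": 0,"ay": 0,"az": 0,"gripper": 0},{"dx": 0,"dy": 0,"dz": 0,"ax": 0,"ay": 0,"az": 0,"gripper": 0},{"dx": 0,"dy": 0,"dz": 0,"ax": 0,"ay": 0,"az": 0,"gripper": 0},{"dx": 0,"dy": 0,"dz": 0,"ax": 0,"ay": 0,"az": 0,"gripper": 0},{"dx": 0,"dy": 0,"dz": 0,"ax": 0,"ay": 0,"az": 0,"gripper": 0}]'

```text
clock: 15.92
eef_pos: [479.1, 226.6, 24.7]
tool_rot: [-3.141, 0.0, 0.243]
force: [-0.1, -0.3, 5.6]
width: 11.2
gripper_force: 59.0
```

```bash
python3 go.py 479.8 226.5 125 14.66
```

```text
t 15.925 pos [479.1 226.6  24.7] rot [-1.7997e+02  2.0000e-02  1.3910e+01] w 11.2 F [-0.1 -0.3  5.6] grip 59.0
turn [-0.0003  0.0002 -0.0083] shift [ 0.0023  0.0011 -0.3342]
```

step_arm --plan '[{"dx": 0.0023,"dy": 0,"dz": -0.1,"ax": 0,"ay": 0,"az": -0.0083,"gripper": 0},{"dx": 0,"dy": 0,"dz": -0.12,"ax": 0,"ay": 0,"az": 0,"gripper": 0},{"dx": 0,"dy": 0,"dz": -0.11,"ax": 0,"ay": 0,"az": 0,"gripper": 0},{"dx": 0,"dy": 0,"dz": 0,"ax": 0,"ay": 0,"az": 0,"gripper": 0},{"dx": 0,"dy": 0,"dz": 0,"ax": 0,"ay": 0,"az": 0,"gripper": 0}]'

```text
clock: 16.55
eef_pos: [479.0, 226.8, 122.7]
tool_rot: [-3.141, 0.002, 0.256]
force: [-0.7, 0.4, -0.9]
width: 10.7
gripper_force: 58.6
```

```bash
python3 go.py 463.8 -30.7 110 14.66
```

```text
t 16.55 pos [479.  226.8 122.7] rot [-1.7998e+02  1.1000e-01  1.4680e+01] w 10.7 F [-0.7  0.4 -0.9] grip 58.6
turn [-0.0002  0.0012  0.0002] shift [-0.2662  0.8175  0.0424]
```

step_arm --plan '[{"dx": -0.0333,"dy": 0.1022,"dz": 0,"ax": 0,"ay": 0.0012,"az": 0,"gripper": 0},{"dx": -0.0333,"dy": 0.1022,"dz": 0,"ax": 0,"ay": 0,"az": 0,"gripper": 0},{"dx": -0.0333,"dy": 0.1022,"dz": 0,"ax": 0,"ay": 0,"az": 0,"gripper": 0},{"dx": -0.0333,"dy": 0.1022,"dz": 0,"ax": 0,"ay": 0,"az": 0,"gripper": 0},{"dx": -0.0333,"dy": 0.1022,"dz": 0,"ax": 0,"ay": 0,"az": 0,"gripper": 0},{"dx": -0.0333,"dy": 0.1022,"dz": 0,"ax": 0,"ay": 0,"az": 0,"gripper": 0},{"dx": -0.0333,"dy": 0.1022,"dz": 0,"ax": 0,"ay": 0,"az": 0,"gripper": 0},{"dx": -0.0333,"dy": 0.1022,"dz": 0.04,"ax": 0,"ay": 0,"az": 0,"gripper": 0},{"dx": 0,"dy": 0,"dz": 0,"ax": 0,"ay": 0,"az": 0,"gripper": 0},{"dx": 0,"dy": 0,"dz": 0,"ax": 0,"ay": 0,"az": 0,"gripper": 0},{"dx": 0,"dy": 0,"dz": 0,"ax": 0,"ay": 0,"az": 0,"gripper": 0}]'

```text
clock: 17.92
eef_pos: [464.5, -29.5, 111.0]
tool_rot: [-3.14, -0.001, 0.258]
force: [0.2, -0.4, 0.4]
width: 10.7
gripper_force: 58.7
```

```bash
sed -i 's/load("scene_a.npz")/0/' /dev/null; python3 go.py 463.8 -30.7 75.7 14.66; python3 - <<'E'
from cell import ctrl
from m import *
s=ctrl.read_state();p=np.array(s["eef_pos"]);y=s["tool_rot"][2];h=p[2]-24.7+5
d=ctrl.get_image("scene");g=cv2.cvtColor(d["color"],cv2.COLOR_RGB2GRAY);ex=p[:2]+76*np.array([np.cos(y),np.sin(y)]);ctr=ex.copy()
for it in range(4):
    X=[]
    for a in np.radians(np.arange(0,360,4)):
        r=np.arange(30,46,.5);q=np.array([proj(d,[*(ctr+k*np.array([np.cos(a),np.sin(a)])),h]) for k in r],np.float32)
        w=cv2.remap(g,q[None,:,0],q[None,:,1],cv2.INTER_LINEAR)[0].astype(float);e=np.gradient(w);i=e.argmax()
        if e[i]>4 and w.max()>130: X.append(ctr+r[i]*np.array([np.cos(a),np.sin(a)]))
    X=np.array(X);k=np.linalg.lstsq(np.c_[2*X,np.ones(len(X))],(X**2).sum(1),rcond=None)[0];ctr=k[:2]
print("disc",ctr,np.sqrt(k[2]+ctr@ctr),len(X),"expected",ex)
P=cloud(d);Q=P[(np.linalg.norm(P[...,:2]-ex,axis=-1)<45)&(abs(P[...,2]-h)<12)];f=np.linalg.lstsq(np.c_[Q[:,:2]-ex,np.ones(len(Q))],Q[:,2],rcond=None)[0];print("plane",f,"h",h,len(Q))
E
```

```text
t 17.925 pos [464.5 -29.5 111. ] rot [-1.7994e+02 -5.0000e-02  1.4770e+01] w 10.7 F [ 0.2 -0.4  0.4] grip 58.7
turn [-0.0007 -0.0006  0.0012] shift [-0.0031  0.0032  0.1178]
disc [539.50449059 -10.4128513 ] 38.24020475701388 79 expected [537.94261154 -10.17062702]
plane [ 6.10028447e-04 -2.02374950e-04  9.28238743e+01] h 91.3416523132909 616sed: couldn't edit /dev/null: not a regular file
```

The thin disc is held flat and centred. Lowering to the shallow slot and starting in.

step_arm --plan '[{"dx": -0.0031,"dy": 0.0032,"dz": 0.06,"ax": 0,"ay": 0,"az": 0.001,"gripper": 0},{"dx": 0,"dy": 0,"dz": 0.0578,"ax": 0,"ay": 0,"az": 0,"gripper": 0},{"dx": 0,"dy": 0,"dz": 0,"ax": 0,"ay": 0,"az": 0,"gripper": 0},{"dx": 0,"dy": 0,"dz": 0,"ax": 0,"ay": 0,"az": 0,"gripper": 0},{"dx": 0,"dy": 0,"dz": 0,"ax": 0,"ay": 0,"az": 0,"gripper": 0}]'

```text
clock: 18.6
eef_pos: [464.4, -31.7, 76.6]
tool_rot: [-3.142, -0.003, 0.255]
force: [-0.4, 0.6, -0.4]
width: 11.1
gripper_force: 58.7
```

```bash
python3 go.py 560.5 -5.5 75.7 14.66
```

```text
t 18.6 pos [464.4 -31.7  76.6] rot [-1.80e+02 -1.50e-01  1.46e+01] w 11.1 F [-0.4  0.6 -0.4] grip 58.7
turn [-0.     -0.0016 -0.0007] shift [ 0.3321 -0.0035  0.0031]
```

step_arm --plan '[{"dx": 0,"dy": -0.003,"dz": 0.0025,"ax": 0,"ay": -0.0016,"az": -0.0007,"gripper": 0},{"dx": 0.04,"dy": 0,"dz": 0,"ax": 0,"ay": 0,"az": 0,"gripper": 0},{"dx": 0.04,"dy": 0,"dz": 0,"ax": 0,"ay": 0,"az": 0,"gripper": 0},{"dx": 0.04,"dy": 0,"dz": 0,"ax": 0,"ay": 0,"az": 0,"gripper": 0},{"dx": 0.04,"dy": 0,"dz": 0,"ax": 0,"ay": 0,"az": 0,"gripper": 0},{"dx": 0,"dy": 0,"dz": 0,"ax": 0,"ay": 0,"az": 0,"gripper": 0},{"dx": 0,"dy": 0,"dz": 0,"ax": 0,"ay": 0,"az": 0,"gripper": 0}]'

```text
clock: 19.48
eef_pos: [509.6, -19.0, 75.1]
tool_rot: [-3.141, 0.002, 0.255]
force: [0.7, 1.1, -1.4]
width: 11.0
gripper_force: 58.7
```

```bash
python3 go.py 560.5 -5.5 75.7 14.66
```

```text
t 19.475 pos [509.6 -19.   75.1] rot [-1.7997e+02  1.2000e-01  1.4630e+01] w 11.0 F [ 0.7  1.1 -1.4] grip 58.7
turn [-0.0003  0.0013 -0.0003] shift [ 0.1756 -0.0006 -0.0021]
```

step_arm --plan '[{"dx": 0.04,"dy": 0,"dz": -0.001,"ax": 0,"ay": 0,"az": 0,"gripper": 0},{"dx": 0.04,"dy": 0,"dz": 0,"ax": 0,"ay": 0,"az": 0,"gripper": 0},{"dx": 0.04,"dy": 0,"dz": 0,"ax": 0,"ay": 0,"az": 0,"gripper": 0},{"dx": 0.03,"dy": 0,"dz": 0,"ax": 0,"ay": 0,"az": 0,"gripper": 0},{"dx": 0.01,"dy": 0,"dz": 0,"ax": 0,"ay": 0,"az": 0,"gripper": 0},{"dx": 0,"dy": 0,"dz": 0,"ax": 0,"ay": 0,"az": 0,"gripper": 0},{"dx": 0,"dy": 0,"dz": 0,"ax": 0,"ay": 0,"az": 0,"gripper": 0}]'

```text
clock: 20.35
eef_pos: [556.0, -7.0, 75.4]
tool_rot: [-3.141, 0.002, 0.255]
force: [0.5, -0.5, -0.8]
width: 11.0
gripper_force: 58.7
```

```bash
python3 go.py 560.5 -5.5 72.7 14.66
```

```text
t 20.35 pos [556.   -7.   75.4] rot [-1.7997e+02  1.0000e-01  1.4610e+01] w 11.0 F [ 0.5 -0.5 -0.8] grip 58.7
turn [-0.0004  0.0011 -0.0005] shift [ 0.0156 -0.0009  0.009 ]
```

step_arm --plan '[{"dx": 0.006,"dy": -0.0005,"dz": 0.005,"ax": 0,"ay": 0,"az": 0,"gripper": 0},{"dx": 0.006,"dy": 0,"dz": 0,"ax": 0,"ay": 0,"az": 0,"gripper": 0},{"dx": 0.004,"dy": 0,"dz": 0,"ax": 0,"ay": 0,"az": 0,"gripper": 0},{"dx": 0,"dy": 0,"dz": 0,"ax": 0,"ay": 0,"az": 0,"gripper": 0},{"dx": 0,"dy": 0,"dz": 0,"ax": 0,"ay": 0,"az": 0,"gripper": 0}]'

```text
clock: 20.98
eef_pos: [560.5, -5.5, 73.9]
tool_rot: [-3.141, 0.002, 0.255]
force: [-3.7, 0.1, -0.2]
width: 11.1
gripper_force: 58.8
```

step_arm --plan '[{"dx": 0.004,"dy": 0,"dz": 0,"ax": 0,"ay": 0,"az": 0,"gripper": 0},{"dx": 0,"dy": 0,"dz": 0,"ax": 0,"ay": 0,"az": 0,"gripper": 0},{"dx": 0,"dy": 0,"dz": 0,"ax": 0,"ay": 0,"az": 0,"gripper": 0}]'

```text
clock: 21.35
eef_pos: [560.6, -5.5, 73.7]
tool_rot: [-3.14, 0.004, 0.255]
force: [-5.3, -0.3, 2.3]
width: 10.7
gripper_force: 59.0
```

Contact at the predicted home (560.6,-5.5). Easing off and lowering.

step_arm --plan '[{"dx": -0.005,"dy": 0,"dz": 0.003,"ax": 0,"ay": 0,"az": 0,"gripper": 0},{"dx": 0,"dy": 0,"dz": 0.002,"ax": 0,"ay": 0,"az": 0,"gripper": 0},{"dx": 0,"dy": 0,"dz": 0,"ax": 0,"ay": 0,"az": 0,"gripper": 0},{"dx": 0,"dy": 0,"dz": 0,"ax": 0,"ay": 0,"az": 0,"gripper": 0}]'

```text
clock: 21.85
eef_pos: [560.5, -5.6, 72.6]
tool_rot: [-3.141, 0.002, 0.255]
force: [-6.7, -0.8, 3.9]
width: 10.7
gripper_force: 59.5
```

step_arm --plan '[{"dx": 0,"dy": 0,"dz": 0,"ax": 0,"ay": 0,"az": 0,"gripper": 0.5},{"dx": 0,"dy": 0,"dz": 0,"ax": 0,"ay": 0,"az": 0,"gripper": 0.5},{"dx": 0,"dy": 0,"dz": 0,"ax": 0,"ay": 0,"az": 0,"gripper": 0.5},{"dx": 0,"dy": 0,"dz": 0,"ax": 0,"ay": 0,"az": 0,"gripper": 0.7},{"dx": 0,"dy": 0,"dz": -0.05,"ax": 0,"ay": 0,"az": 0,"gripper": 0.7},{"dx": 0,"dy": 0,"dz": -0.1,"ax": 0,"ay": 0,"az": 0,"gripper": 1},{"dx": 0,"dy": 0,"dz": -0.1,"ax": 0,"ay": 0,"az": 0,"gripper": 1},{"dx": 0,"dy": 0,"dz": -0.1,"ax": 0,"ay": 0,"az": 0,"gripper": 1},{"dx": 0,"dy": 0.1,"dz": -0.05,"ax": 0,"ay": 0,"az": 0,"gripper": 1},{"dx": 0,"dy": 0.15,"dz": 0,"ax": 0,"ay": 0,"az": 0,"gripper": 1},{"dx": 0,"dy": 0.15,"dz": 0,"ax": 0,"ay": 0,"az": 0,"gripper": 1},{"dx": 0,"dy": 0.15,"dz": 0,"ax": 0,"ay": 0,"az": 0,"gripper": 1},{"dx": 0,"dy": 0.15,"dz": 0,"ax": 0,"ay": 0,"az": 0,"gripper": 1},{"dx": 0,"dy": 0,"dz": 0,"ax": 0,"ay": 0,"az": 0,"gripper": 1},{"dx": 0,"dy": 0,"dz": 0,"ax": 0,"ay": 0,"az": 0,"gripper": 1}]'

```text
clock: 23.72
eef_pos: [613.9, -208.1, 192.9]
tool_rot: [-3.14, 0.001, 0.255]
force: [0.9, 0.9, 0.5]
width: 84.9
gripper_force: 0.0
```

```bash
python3 - <<'E'
from cell import ctrl
from m import *
d=ctrl.get_image("scene");e=ctrl.get_image("top")
a=d["color"][130:280,235:400,::-1];b=e["color"][125:225,270:350,::-1]
cv2.imwrite("pics/f.png",np.hstack([cv2.resize(a,(440,400),interpolation=2),cv2.resize(b,(320,400),interpolation=2)]))
for n,x in(("top",e),("scene",d)):
    c=np.array([635.,13.7]);P=cloud(x);Q=P[(np.linalg.norm(P[...,:2]-c,axis=-1)<32)];Q=Q[abs(Q[:,2]-53)<12]
    print(n,np.linalg.lstsq(np.c_[Q[:,:2]-c,np.ones(len(Q))],Q[:,2],rcond=None)[0],len(Q))
    try: print(pane(x,c,53))
    except Exception as E: print(E)
print(ctrl.read_state()["clock"])
E
```

```text
top [-1.47700911e-03  6.10614621e-03  5.28894810e+01] 373
(array([634.54919484,  11.9560532 ]), np.float64(37.7731808604524))
scene [-6.16009190e-03 -3.52802971e-03  5.48995856e+01] 292
(array([643.36857894,   6.77635332]), np.float64(42.274324473102546))
23.825
```

View pics/f.png

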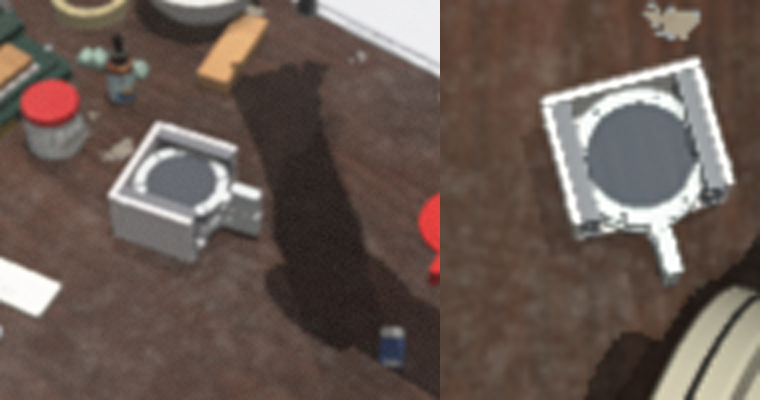

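Both discs are seated flat at the right height (upper surface z≈53, level within 0.01), with the lugs stacked out of the front. Handing in.

```bash
python3 -c "
from cell import ctrl;print(ctrl.finish_job())"
```

```text
the job is handed in; nothing more can be done
None
```

I slid the thick disc into the deep bottom slot, then the thin disc into the shallow slot above; both are home against the back with their lugs out of the front, and I handed the job in at about 24 s (the hand-in gave no verdict).

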